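# Check the sprung lid of the laser supply

### The arm

A 6-joint arm with a two-finger parallel gripper is mounted at the origin on the work surface. World frame = base frame: x ahead of the robot, y to its left, z up, the work surface at z = 0. Lengths are in m, angles in rad, forces in N, time in s.
With the tool pointing down it reaches from about 0.35 to 0.975 m from the base axis. Payload 4.9 kg.
Tool frame: the origin (TCP) lies on the mounting face of the last link; the fingertips stand 173 mm ahead of it and the grasp point (between the pads) lies 155 mm ahead of it; z points along the fingers, y is the direction in which the jaws open and shut (so a half turn about z gives the same grasp; the last joint's range is limited). The gripper opens to 85 mm and grips with 20 to 120 N. Pads are 22 mm wide; open, the fingers measure 114 mm over their backs; the gripper's body (76 mm by 85 mm) begins 54 mm behind the grasp point. The pads swing forward as they close: fully open they stand 13 mm farther back than shut.
Start: joints at [1.187, 0.053, 1.613, -0, 1.476, -0.119], TCP at [0.164, 0.603, 0.405] pointing down, gripper open.
Joint ranges: [-3.01, 3.01], [-1.01, 2.22], [0.06, 2.58], [-1.02, 4.17], [0.09, 2.62], [-3.14, 3.14]. Speed limits (rad/s): [2.57, 2.57, 3.14, 3.14, 3.14, 3.14].

### API

Orientations are given as a unit quaternion [w, x, y, z].
In Python, from plant import manip gives the robot as it stands.
- The arm moves only by the tool play_rows, never from a script. Its argument "increments" is a list of rows, each an object with "offset": the shift along the tool's x, y, z in mm, a list of three; "twist": the turn about the tool's z in rad; "grip": the opening, from 0 (shut) to 1 (fully open). In form: [{"offset": [dx, dy, dz], "twist": twist, "grip": grip}, ...]. A call has 1 to 5 rows; each row is the pose to reach, as a shift and turn from the pose commanded when the call began, along the tool's axes at that moment; what a row does not reach only later rows make up. A row lasts 1/12 s, in which the tool goes at most 41.7 mm and 7.16 degrees, less where a joint would pass 70% of its speed; a pose out of reach is approached as far as the arm can. A call with a gripper value outside its range is refused whole. The fingers move at their own pace and stop on an object; the grip force is fixed at half the most. Time passes only in rows, so rows that repeat a pose let the fingers close. It gives the time, the measured TCP pose, the force and the opening at its end, in the units of the state.
- manip.state(): the state, without advancing time (a new reading comes with each control period).
- manip.grab_frame(name): name is "scene" or "top"; returns the picture (400x640x3 uint8, blue, green, red); there is no depth.
- manip.get_calibration(name): a dict with "fx", "fy", "cx", "cy" (pixels), "T" (4x4, takes a point from camera to world coordinates). Camera axes: x right, y down, z forward; pixel columns grow to the right and rows downward; lengths in m; the calibration is good to about 2 mm. A picture is of the moment at which its call begins. get_calibration takes no time and is no camera call.
- manip.job_done(): hands the job in, once; it reports no verdict.
Trained networks look in the newest picture that a camera, given by its name, has taken for a name from the list of things; names that differ only in an ending like _2 or _b are one class to them, and where a whole thing is asked for, a point or a joint stands for the part that bears it (a point fixed in the world has none). Each returns a list of dicts, best first, with "p" (0 to 1); they miss things now and then, are a little off and sometimes report something else, mostly with a low value. They report only what shows in the picture. A call takes as long as a camera call. They do not tell look-alikes from the thing itself.
- manip.boxes_of(query, camera): "xyz" ([x, y, z] in m, in the coordinates of the camera as it stood for that picture, good to about 4 mm: the middle of the surface that is visible of it).
- manip.tip_of(query, camera): "xyz" ([x, y, z] in m, in the coordinates of the camera as it stood for that picture, good to about 4 mm: a listed point, or the origin of a listed thing).
The state is a dict: "time": time; "joint_pos": joint angles; "joint_vel": joint speeds; "joint_efforts": joint torques, N m; "tool_pos": TCP position; "tool_rot": TCP orientation; "contact_force": force on the tool from outside, world axes, zero at the start; "ft_torque": the same for the moment, N m; "gripper_width": opening from 0.0 (shut) to 1.0 (fully open).
Only numpy, scipy, OpenCV 4.12 (cv2) and the standard library are available. Lean on these libraries where they do the work, as an engineer would, in place of code of your own. Each camera call takes 0.05 s, during which the arm holds its last target. There are 200 camera calls.

### The job

Take the mirror mount off the lid of the black laser supply and stand it upright on the blue mat, let go of it, then lift the lid by its steel bar past its balance point, where its spring starts to push it open, without letting it fly wide open. Bring it back and finish while still holding the lid up, still, just below its balance point, where it would fall shut if let go. Leave the mouse, the jar and the yellow box alone.

Things in the scene. Friction and masses are not known exactly. Their poses are not given: they have to be found in the camera images.
- mirror (a point): centre of the mirror mount's square silver frame: 16 mm thick (its x), 44 wide (y), 44 tall, on a 15 mm post with a round foot 48 mm across; pale blue mirror on the -x face, two brass knobs stick out 12 mm on the +y edge. 72 mm above the foot's underside, 22 mm below the top; 0.14 to 0.28 kg. z is up. Starts standing loose on the lid. Grip across the 16 mm.
- mat: fixed square blue mat on the bench, 140 x 140 mm, 4 mm thick; origin at the centre of its underside (bench height 0), sides along its x and y. It lies to the left or right of the laser supply.
- housing: fixed black laser supply box, 220 mm (its x) by 260 mm (its y), 85 mm high, open at the top under the lid; origin at the centre of its underside, front (-x of its own) towards the robot, turned by up to 0.3 rad.
- lid (a joint): lid angle, rad: 0 shut, grows as the front edge rises, stop at 1.5. Black plate 232 x 264 x 10 mm, 0.9 kg, top face 95 mm up when shut, front edge 12 mm ahead of the housing. A spring carries most of its weight: balance point 0.85 rad (49 degrees); below it falls shut, above it springs open. Lifting takes under 2 N at the bar. Above 1.25 it counts as flown wide open.
- lid_hinge (a point): middle of the hinge line at the rear top edge of the housing (85 mm up); y runs along the hinge line and the lid opens by turning in the positive sense about +y; x, z turn with the lid (it reaches to -x of this frame).
- lid_handle (a point): middle of the round steel bar along the lid's front edge: 12 mm thick, 110 mm long along y, on a 12 mm leg at each end, 36 mm free space under it. 218 mm in front of the hinge line, 52 mm above the lid's underside (137 mm above the bench when shut); turns with the lid. z points out of the lid's top face.
- mouse_mid (a point): middle of a loose black computer mouse, 105 x 60 x 34 mm; bystander
- jar_mid (a point): middle of a loose white jar with black cap, 60 mm across, 75 mm high; bystander
- carton_mid (a point): middle of a loose yellow box, 70 x 90 x 45 mm; bystander
Mind the look-alikes: they are no part of the job. Of the things shaped like the part that bears mirror, the aluminium one is meant.

How it is judged:
On the way, in this order (a step that is already met when the one before it is completed fails the run):
1. the mirror mount stands upright on the blue mat, let go, with the lid still shut (x of mirror in the frame of mat between -0.06 and 0.06 m and y of mirror in the frame of mat between -0.06 and 0.06 m and height (world z) of mirror below 0.082 m and angle between mirror's own z axis and vertical below 0.1 rad and contact force between mount and the fingers below 0.05 N and value of joint lid below 0.1 rad), for 0.2 s.
2. the lid has been raised past its balance point (above 0.88 rad) (value of joint lid above 0.88 rad), for 0.1 s.
At the end, for the whole second after the job is handed in: The robot alone holds the lid still (under 0.05 rad/s) at 0.55 to 0.83 rad, just below balance (0.85), after raising it above 0.88; the mirror mount stands released and upright (within 0.1 rad) on the mat, within 60 mm of its centre along each side (value of joint lid between 0.55 and 0.83 rad and velocity of joint lid between -0.05 and 0.05 rad/s and (contact force between lid and the fingers above 0.05 N or contact force between lid and the arm above 0.05 N) and contact force between lid and mount below 0.05 N and contact force between lid and mouse below 0.05 N and contact force between lid and jar below 0.05 N and contact force between lid and carton below 0.05 N and x of mirror in the frame of mat between -0.06 and 0.06 m and y of mirror in the frame of mat between -0.06 and 0.06 m and height (world z) of mirror below 0.082 m and angle between mirror's own z axis and vertical below 0.1 rad and contact force between mount and the fingers below 0.05 N); the arm keeps its last pose, push and grip.
It fails at once if the lid flies wide open (beyond 1.25 rad) (value of joint lid above 1.25 rad).
It fails at once if the mirror mount is tipped over (angle between mirror's own z axis and vertical above 0.6 rad).
It fails at once if the mouse is moved more than 30 mm (distance of mouse_mid from where it was at the start of the episode above 0.03 m).
It fails at once if the jar is moved more than 30 mm (distance of jar_mid from where it was at the start of the episode above 0.03 m).
It fails at once if the yellow box is moved more than 30 mm (distance of carton_mid from where it was at the start of the episode above 0.03 m).
It also fails if it takes over 56 s, if anything falls off the work surface, if the arm or the gripper's body presses on something with over 40 N, if the wrist force passes 120 N, or if a joint passes its speed limit or range.

## Working session

There is one attempt and no reset: what is moved stays moved. The work goes in short steps, Python scripts to look and compute and a tool call to move; the robot and the scene stay as the last step left them, time stands still between calls to the robot, and variables do not carry over. Pictures are saved under pics/ and viewed, about 8 in all and at most 12, crops included, and the job is handed in when it is done.

Besides the shell and the picture viewer there is one more tool, called as name(argument=value, ...) on one line, values as JSON. play_rows: Moves the arm, as the interface text tells. Its arguments: {"type":"object","properties":{"increments":{"type":"array"}},"required":["increments"]}

```bash
mkdir -p pics
cat > h.py <<'E'
import numpy as np, cv2
from plant import manip
def w(cam,p):
    T=np.array(manip.get_calibration(cam)["T"]); return (T@np.r_[p,1])[:3]
def px(cam,P):
    c=manip.get_calibration(cam); q=np.linalg.inv(np.array(c["T"]))@np.r_[P,1]
    return np.round([c["fx"]*q[0]/q[2]+c["cx"],c["fy"]*q[1]/q[2]+c["cy"]])
def ray(cam,u,v,z):
    c=manip.get_calibration(cam);T=np.array(c["T"]);d=T[:3,:3]@[(u-c["cx"])/c["fx"],(v-c["cy"])/c["fy"],1]
    return T[:3,3]+d*(z-T[2,3])/d[2]
E
python3 - <<'E'
from h import *
for c in ("scene","top"):
    cv2.imwrite(f"pics/{c}0.png",manip.grab_frame(c))
    for q in ("mirror","mat","housing","lid_hinge","lid_handle","mouse_mid","jar_mid","carton_mid"):
        for r in manip.tip_of(q,c)[:3]:
            P=w(c,r["xyz"]); print(c,q,round(r["p"],2),P.round(3),px(c,P))
s=manip.state();print(s["time"],s["tool_pos"],s["tool_rot"],s["gripper_width"])
E
```

```text
scene mirror 0.94 [0.714 0.19  0.069] [353. 301.]
scene mirror 0.92 [0.587 0.044 0.166] [319. 217.]
scene mirror 0.53 [0.55  0.193 0.069] [376. 249.]
scene mat 0.78 [ 0.433 -0.314  0.001] [240. 184.]
scene housing 0.74 [ 0.581 -0.005  0.   ] [304. 248.]
scene lid_hinge 0.91 [ 0.692 -0.009  0.08 ] [282. 262.]
scene lid_hinge 0.57 [ 0.714 -0.32   0.018] [182. 242.]
scene lid_handle 0.88 [ 0.469 -0.008  0.134] [319. 190.]
scene mouse_mid 0.83 [ 0.715 -0.319  0.017] [182. 242.]
scene jar_mid 0.89 [0.691 0.344 0.037] [417. 324.]
scene carton_mid 0.86 [0.237 0.283 0.016] [430. 197.]
scene carton_mid 0.67 [ 0.713 -0.319  0.018] [183. 242.]
top mirror 0.67 [0.712 0.189 0.079] [266. 127.]
top mirror 0.56 [0.376 0.094 0.069] [296. 244.]
top mirror 0.49 [0.597 0.046 0.167] [313. 162.]
top mat 0.64 [ 0.435 -0.318 -0.001] [434. 226.]
top housing 0.82 [ 0.578 -0.004 -0.   ] [331. 178.]
top lid_hinge 0.92 [ 0.692 -0.007  0.088] [333. 134.]
top lid_hinge 0.5 [ 0.578 -0.005  0.003] [332. 177.]
top lid_handle 0.65 [ 0.473 -0.005  0.138] [331. 209.]
top mouse_mid 0.85 [ 0.711 -0.315  0.019] [435. 135.]
top jar_mid 0.86 [0.689 0.342 0.041] [217. 137.]
top carton_mid 0.87 [0.233 0.291 0.023] [230. 290.]
0.9 [0.16355127 0.60320323 0.40473261] [9.16691095e-06 1.32019503e-01 9.91247119e-01 1.83557485e-05] 1.0017197852140123
```

View pics/scene0.png

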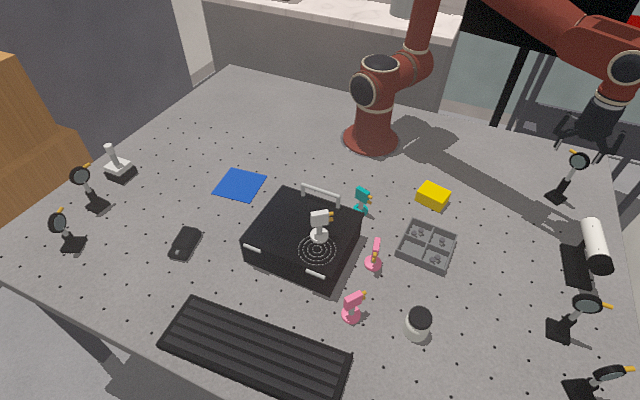

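View pics/top0.png

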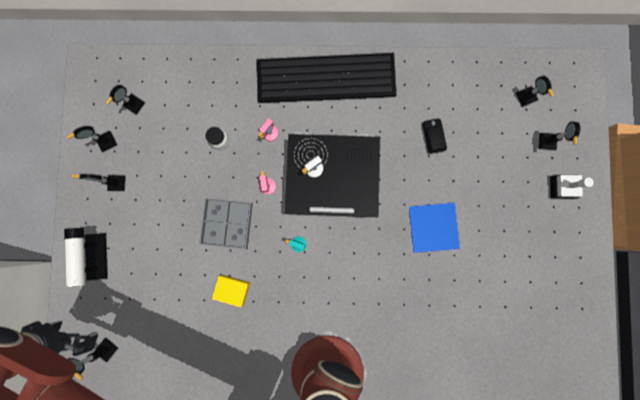

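Run:
```python
from h import *
a=cv2.imread("pics/scene0.png")[185:275,270:390];b=cv2.imread("pics/top0.png")[125:225,275:395]
a=cv2.resize(a,(800,600)[:1]+(600,) if 0 else (600,450),interpolation=cv2.INTER_CUBIC);b=cv2.resize(b,(600,500),interpolation=cv2.INTER_CUBIC)
cv2.imwrite("pics/c1.png",cv2.resize(np.vstack([a,b]),(379,600)) if 0 else cv2.resize(np.hstack([cv2.resize(a,(400,300)),cv2.resize(b,(400,300))]),(800,300)))
im=cv2.imread("pics/top0.png")
# bar via brightness, mat via colour
hsv=cv2.cvtColor(im,cv2.COLOR_BGR2HSV)
for nm,m,z in(("mat",cv2.inRange(hsv,(100,150,80),(130,255,255)),.004),("bar",cv2.inRange(im[:, :],(110,110,110),(255,255,255)),.137)):
    if nm=="bar":
        k=np.zeros_like(m);k[203:215,295:370]=255;m&=k
    ps=cv2.boxPoints(cv2.minAreaRect(cv2.findNonZero(m)));print(nm,ps.round(1).tolist(),[ray("top",*p,z)[:2].round(3).tolist() for p in ps])
for c in("top","scene"):print(np.array(manip.get_calibration(c)["T"]).round(3))
```

```text
mat [[408.8999938964844, 206.60000610351562], [454.6000061035156, 202.0], [459.20001220703125, 247.89999389648438], [413.3999938964844, 252.5]] [[0.493, -0.24], [0.509, -0.378], [0.372, -0.391], [0.355, -0.254]]
bar [[308.8999938964844, 211.1999969482422], [309.1000061035156, 206.5], [353.1000061035156, 208.0], [353.0, 212.8000030517578]] [[0.466, 0.056], [0.479, 0.056], [0.477, -0.064], [0.464, -0.063]]
[[ 2.000e-02 -9.960e-01  8.300e-02  4.080e-01]
 [-1.000e+00 -1.900e-02  1.900e-02  1.000e-03]
 [-1.800e-02 -8.400e-02 -9.960e-01  1.235e+00]
 [ 0.000e+00  0.000e+00  0.000e+00  1.000e+00]]
[[-0.402  0.643 -0.652  1.141]
 [ 0.915  0.299 -0.27   0.284]
 [ 0.021 -0.705 -0.708  0.851]
 [ 0.     0.     0.     1.   ]]
```

View pics/c1.png

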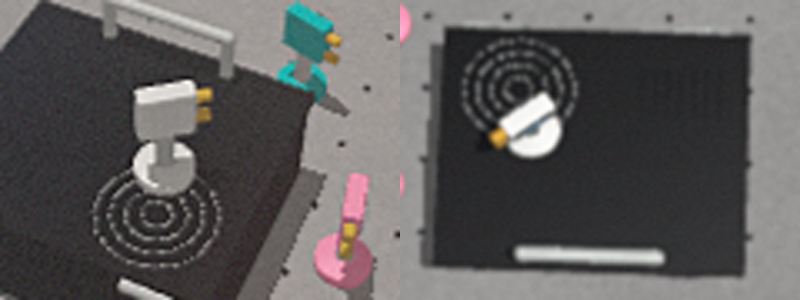

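Run:
```python
from h import *
bra={}
for c,(x0,x1,y0,y1) in {"scene":(318,345,205,230),"top":(295,312,160,180)}.items():
    im=cv2.imread(f"pics/{c}0.png");m=cv2.inRange(cv2.cvtColor(im,cv2.COLOR_BGR2HSV),(10,90,60),(30,255,255))
    k=np.zeros_like(m);k[y0:y1,x0:x1]=255;m&=k;M=cv2.moments(m,True);bra[c]=(M["m10"]/M["m00"],M["m01"]/M["m00"]);print(c,M["m00"],bra[c])
P=[]
for c in bra:
    K=manip.get_calibration(c);T=np.array(K["T"]);P.append(np.array([[K["fx"],0,K["cx"]],[0,K["fy"],K["cy"]],[0,0,1]])@np.linalg.inv(T)[:3])
X=cv2.triangulatePoints(P[0],P[1],np.array(bra["scene"]),np.array(bra["top"])).ravel();print("knobs",X[:3]/X[3],ray("top",*bra["top"],.17),ray("scene",*bra["scene"],.167))
im=cv2.imread("pics/top0.png");g=im[150:185,295:330].min(2)
print("\n".join(" ".join("%3d"%v for v in r[4:32]) for r in g[2:32]))
```

```text
scene 43.0 (330.8837209302326, 215.97674418604652)
top 32.0 (303.9375, 170.59375)
knobs [0.57237715 0.0702579  0.16688431] [0.5718988  0.07005421 0.17      ] [0.57247226 0.07029681 0.167     ]
 50  27  40  62  49  33  31  54  74  51  43  47  46  59  77  55  32  30  57  90  53  29  52  79  66  36  31  59
 57  26  56  90  55  27  40  65  71  44  28  29  28  32  57  69  45  27  49  79  59  34  37  71  93  54  29  62
 58  28  60  95  57  26  46  73  53  34  30  32  33  31  52  73  45  25  36  55  56  38  29  62  99  58  30  56
 56  27  56  86  49  26  57  91  66  37  29  33  32  26  45  63  41  53  88  96  64  32  29  55  83  51  31  61
 49  24  58  92  58  27  53  95 100  64  35  31  32  33  53  76  74 128 186 188 111  36  29  47  62  43  33  62
 56  27  52  83  62  33  38  71 105  93  56  37  38  44  76 116 142 209 245 244 170  75  37  62  51  35  35  50
 64  28  36  57  65  55  36  41  75  86  66  56  60  74 131 197 224 242 248 249 228 144  75  83  56  31  40  51
 65  42  29  37  74  95  56  28  36  50  56  65  88 136 202 243 246 245 246 248 251 216 120  89  56  32  54  83
 74  57  32
[... 1752 characters left out ...]
 102  46  34  40  40  40  42
 38  37  39  38  39  39  38  35  34  52  90 133 176 200 207 213 208 191 165 121  79  44  35  38  39  40  40  40
 39  41  38  40  41  38  40  39  35  35  40  59  88 103 111 121 113  96  77  49  36  37  39  40  41  40  41  42
 39  41  42  35  39  41  41  40  40  38  38  35  38  40  43  50  43  39  37  37  37  41  42  42  40  40  44  42
 38  38  40  41  41  39  39  41  42  40  38  38  39  38  39  37  37  38  39  39  40  41  41  40  43  42  38  41
 40  39  39  41  40  36  41  41  42  39  43  42  38  41  41  41  40  36  43  41  42  43  40  44  43  44  41  43
 41  37  40  41  40  40  43  39  41  37  40  40  42  39  42  41  41  43  39  41  39  39  41  41  41  41  42  43
```

play_rows(increments=[{"offset":[0,0,-40],"twist":0,"grip":1},{"offset":[0,-30,-40],"twist":0.12,"grip":1},{"offset":[0,-70,-40],"twist":0.24,"grip":1},{"offset":[-10,-110,-40],"twist":0.36,"grip":1},{"offset":[-25,-148,-40],"twist":0.48,"grip":1}])

```text
time: 1.32
tool_pos: [0.148, 0.4524, 0.4447]
tool_rot: [-0.0, 0.366, 0.931, -0.0]
contact_force: [0.6, -0.6, 0.4]
gripper_width: 0.999
```

Run:
```python
from h import *
c=ray("top",312.7,162.9,.189);f=ray("top",315.2,169.2,.101);k=np.array([.5722,.0702]);print(c,f)
for p in(c,f,np.array([.592,.045])):
    d=k-p[:2];print(np.arctan2(-d[0],d[1]),np.hypot(*d))
s=manip.state();print(s["joint_pos"],px("scene",[.594,.046,.167]))
```

```text
[0.5896423  0.04642115 0.189     ] [0.58704254 0.0427629  0.101     ]
0.6328712982772133 0.029490123988003884
0.49588092514697224 0.031194480366926465
0.6659692373791081 0.032048088866576695
[ 1.09817266e+00 -3.35985958e-01  1.89706698e+00  1.05632877e-04
  1.58056483e+00  2.75917059e-01] [318. 219.]
```

play_rows(increments=[{"offset":[-40,0,0],"twist":0.1,"grip":1},{"offset":[-80,0,0],"twist":0.2,"grip":1},{"offset":[-120,0,0],"twist":0.2,"grip":1},{"offset":[-160,0,0],"twist":0.2,"grip":1},{"offset":[-200,0,0],"twist":0.2,"grip":1}])

```text
time: 1.73
tool_pos: [0.2967, 0.3166, 0.4451]
tool_rot: [0.0, 0.455, 0.891, 0.001]
contact_force: [-0.4, 1.7, -0.5]
gripper_width: 1.001
```

play_rows(increments=[{"offset":[-39,8,0],"twist":0,"grip":1},{"offset":[-78,16,0],"twist":0,"grip":1},{"offset":[-117,24,0],"twist":0,"grip":1},{"offset":[-156,32,0],"twist":0,"grip":1},{"offset":[-195,40,0],"twist":0,"grip":1}])

```text
time: 2.15
tool_pos: [0.4437, 0.1819, 0.4451]
tool_rot: [0.0, 0.455, 0.89, 0.0]
contact_force: [-0.5, 1.1, 0.5]
gripper_width: 0.998
```

play_rows(increments=[{"offset":[-39,8,0],"twist":0,"grip":1},{"offset":[-78,16,0],"twist":0,"grip":1},{"offset":[-117,24,0],"twist":0,"grip":1},{"offset":[-156,32,0],"twist":0,"grip":1},{"offset":[-195,41,0],"twist":0,"grip":1}])

```text
time: 2.57
tool_pos: [0.5913, 0.0479, 0.4448]
tool_rot: [0.0, 0.455, 0.89, 0.0]
contact_force: [1.0, 0.7, 0.2]
gripper_width: 0.998
```

Run:
```python
from h import *
a=manip.grab_frame("scene")
for r in manip.tip_of("mirror","scene"):print(r["p"],w("scene",r["xyz"]).round(3))
s=manip.state();print(s["time"],s["tool_pos"].round(4),s["tool_rot"].round(4),s["joint_pos"].round(2))
cv2.imwrite("pics/s2.png",cv2.resize(a[110:290,220:480],(780,540)))
```

```text
0.79 [0.37  0.09  0.071]
0.78 [0.552 0.192 0.073]
0.75 [0.586 0.044 0.165]
0.6 [0.712 0.191 0.07 ]
2.6667 [0.593  0.0459 0.4434] [-1.000e-04  4.573e-01  8.893e-01 -8.000e-04] [-0.05 -0.04  1.64 -0.    1.54 -0.67]
```

View pics/s2.png

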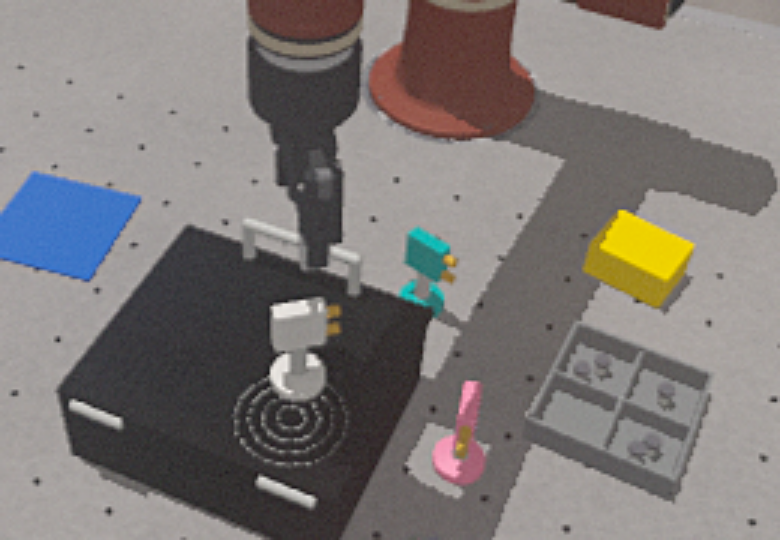

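play_rows(increments=[{"offset":[2,-3,35],"twist":0,"grip":1},{"offset":[2,-3,70],"twist":0,"grip":1},{"offset":[2,-3,100],"twist":0,"grip":1},{"offset":[2,-3,118],"twist":0,"grip":1},{"offset":[2,-3,118],"twist":0,"grip":1}])

```text
time: 3.08
tool_pos: [0.5844, 0.0499, 0.3208]
tool_rot: [-0.005, 0.455, 0.891, -0.002]
contact_force: [-1.1, 1.0, -1.4]
gripper_width: 0.999
```

Run:
```python
from h import *
a=manip.grab_frame("scene")
s=manip.state();print(s["time"],s["tool_pos"].round(4),s["contact_force"].round(1))
cv2.imwrite("pics/s3.png",cv2.resize(a[160:260,260:400],(700,500)))
```

```text
3.1333 [0.5854 0.0499 0.324 ] [ 0.2 -0.7  1.2]
```

View pics/s3.png

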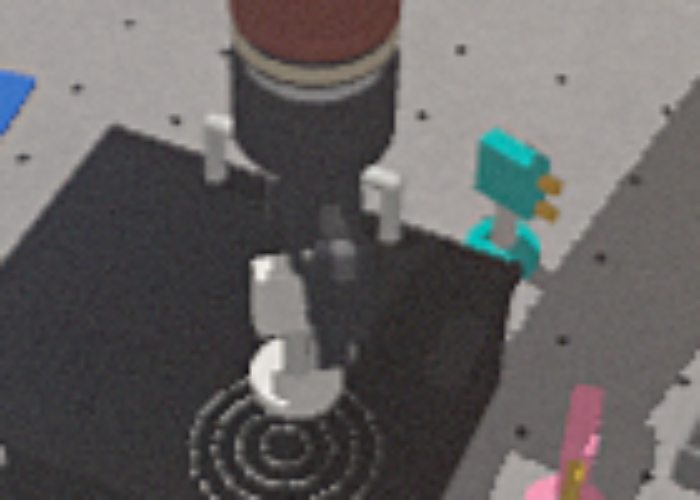

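play_rows(increments=[{"offset":[-7,0,0],"twist":0,"grip":1},{"offset":[-7,0,0],"twist":0,"grip":0},{"offset":[-7,0,0],"twist":0,"grip":0},{"offset":[-7,0,0],"twist":0,"grip":0},{"offset":[-7,0,0],"twist":0,"grip":0}])

```text
time: 3.55
tool_pos: [0.591, 0.0438, 0.328]
tool_rot: [0.001, 0.455, 0.89, 0.0]
contact_force: [0.4, -0.0, 0.2]
gripper_width: 0.452
```

play_rows(increments=[{"offset":[0,0,0],"twist":0,"grip":0},{"offset":[0,0,0],"twist":0,"grip":0},{"offset":[0,0,0],"twist":0,"grip":0},{"offset":[0,0,0],"twist":0,"grip":0}])

```text
time: 3.88
tool_pos: [0.5907, 0.0439, 0.3271]
tool_rot: [0.0, 0.455, 0.89, 0.0]
contact_force: [0.3, -0.4, 0.9]
gripper_width: 0.18
```

play_rows(increments=[{"offset":[0,0,-15],"twist":0,"grip":0},{"offset":[0,0,-30],"twist":0,"grip":0},{"offset":[0,0,-50],"twist":0,"grip":0},{"offset":[0,0,-70],"twist":0,"grip":0},{"offset":[0,0,-85],"twist":0,"grip":0}])

```text
time: 4.3
tool_pos: [0.5905, 0.0439, 0.4123]
tool_rot: [-0.0, 0.455, 0.89, -0.0]
contact_force: [0.6, -0.4, -1.9]
gripper_width: 0.175
```

Run:
```python
from h import *
a=manip.grab_frame("scene")
for r in manip.tip_of("mirror","scene"):print(r["p"],w("scene",r["xyz"]).round(3))
s=manip.state();print(s["time"],s["tool_pos"].round(4),s["tool_rot"].round(4),s["contact_force"].round(1),s["gripper_width"])
cv2.imwrite("pics/s4.png",cv2.resize(a[140:260,240:400],(800,600)))
```

```text
0.86 [0.548 0.194 0.069]
0.77 [0.588 0.041 0.255]
0.73 [0.37  0.091 0.074]
0.62 [0.716 0.191 0.068]
4.4 [0.5911 0.0439 0.4145] [0.0023 0.455  0.8905 0.001 ] [-0.3  0.9 -1.8] 0.17817380727548712
```

View pics/s4.png

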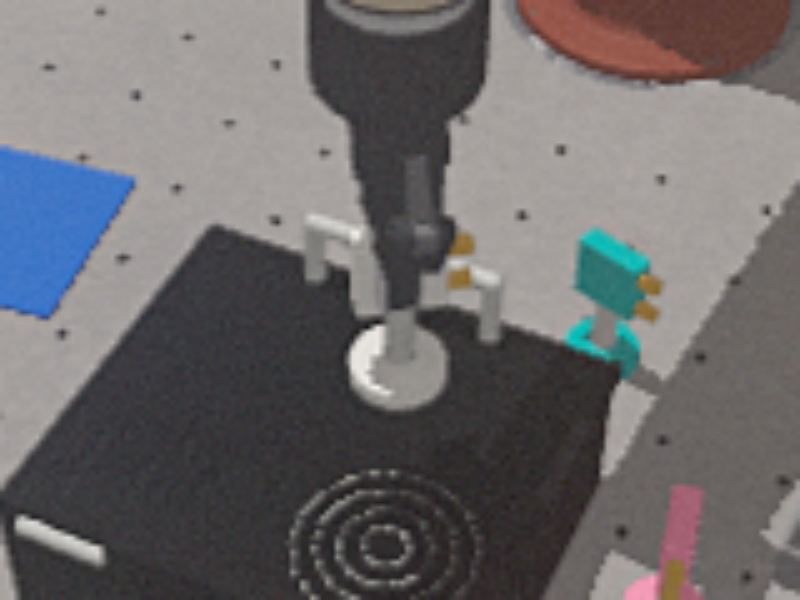

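play_rows(increments=[{"offset":[-12,-20,0],"twist":0,"grip":0},{"offset":[-28,-48,0],"twist":0,"grip":0},{"offset":[-46,-78,0],"twist":0,"grip":0},{"offset":[-64,-108,0],"twist":0,"grip":0},{"offset":[-82,-139,0],"twist":0,"grip":0}])

```text
time: 4.82
tool_pos: [0.5249, -0.1049, 0.4092]
tool_rot: [-0.002, 0.455, 0.891, -0.0]
contact_force: [1.0, -0.5, -2.2]
gripper_width: 0.174
```

play_rows(increments=[{"offset":[-18,-30,0],"twist":0,"grip":0},{"offset":[-36,-61,0],"twist":0,"grip":0},{"offset":[-54,-92,0],"twist":0,"grip":0},{"offset":[-72,-122,0],"twist":0,"grip":0},{"offset":[-90,-153,0],"twist":0,"grip":0}])

```text
time: 5.23
tool_pos: [0.4535, -0.2677, 0.4094]
tool_rot: [-0.001, 0.455, 0.891, 0.0]
contact_force: [0.8, -0.1, -2.2]
gripper_width: 0.181
```

play_rows(increments=[{"offset":[-14,-23,0],"twist":0,"grip":0},{"offset":[-22,-37,0],"twist":0,"grip":0},{"offset":[-27,-45,10],"twist":0,"grip":0},{"offset":[-27,-45,40],"twist":0,"grip":0},{"offset":[-27,-45,70],"twist":0,"grip":0}])

```text
time: 5.65
tool_pos: [0.434, -0.3152, 0.3405]
tool_rot: [0.001, 0.455, 0.89, -0.0]
contact_force: [0.1, 0.1, -2.8]
gripper_width: 0.18
```

play_rows(increments=[{"offset":[0,0,30],"twist":0,"grip":0},{"offset":[0,0,60],"twist":0,"grip":0},{"offset":[0,0,80],"twist":0,"grip":0},{"offset":[0,0,92],"twist":0,"grip":0},{"offset":[0,0,96],"twist":0,"grip":0}])

```text
time: 6.07
tool_pos: [0.4331, -0.3133, 0.2413]
tool_rot: [-0.003, 0.455, 0.891, 0.001]
contact_force: [0.6, 0.0, -2.7]
gripper_width: 0.181
```

Run:
```python
from h import *
a=manip.grab_frame("scene")
for c in("scene",):
  for r in manip.tip_of("mirror",c):print(r["p"],w(c,r["xyz"]).round(3))
s=manip.state();print(s["time"],s["tool_pos"].round(4),s["tool_rot"].round(4),s["contact_force"].round(1),s["gripper_width"])
cv2.imwrite("pics/s5.png",cv2.resize(a[110:230,180:340],(800,600)))
```

```text
0.85 [0.37  0.092 0.072]
0.77 [ 0.429 -0.315  0.078]
0.75 [0.715 0.191 0.068]
0.56 [0.547 0.195 0.068]
6.1667 [ 0.434  -0.3143  0.2446] [-1.000e-03  4.548e-01  8.906e-01  4.000e-04] [-0.4 -0.1 -2. ] 0.17825186191151193
```

View pics/s5.png

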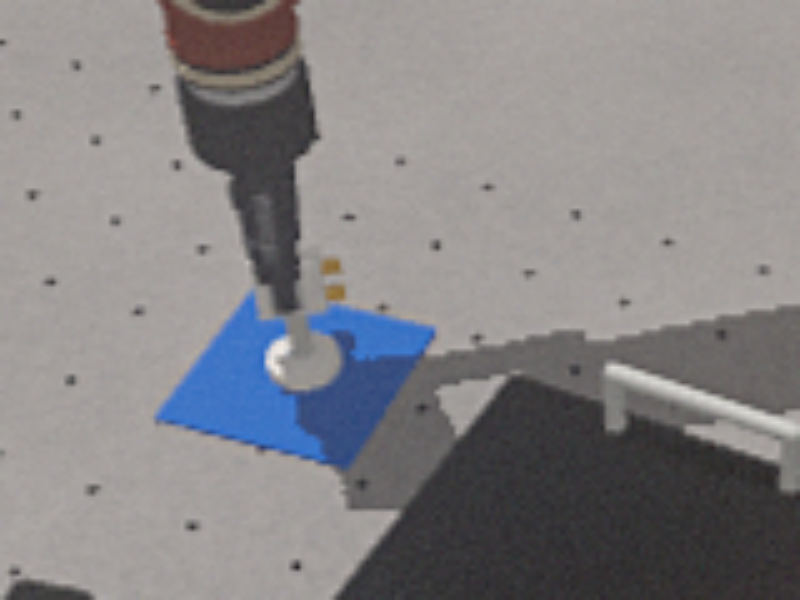

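play_rows(increments=[{"offset":[0,0,2],"twist":0,"grip":0},{"offset":[0,0,3],"twist":0,"grip":0},{"offset":[0,0,4],"twist":0,"grip":0},{"offset":[0,0,4],"twist":0,"grip":0}])

```text
time: 6.5
tool_pos: [0.4344, -0.3151, 0.2427]
tool_rot: [0.001, 0.455, 0.89, -0.0]
contact_force: [0.4, 0.4, -2.4]
gripper_width: 0.177
```

play_rows(increments=[{"offset":[0,0,1],"twist":0,"grip":0},{"offset":[0,0,1],"twist":0,"grip":0},{"offset":[0,0,2],"twist":0,"grip":0},{"offset":[0,0,2],"twist":0,"grip":0}])

```text
time: 6.83
tool_pos: [0.4341, -0.3148, 0.2396]
tool_rot: [-0.0, 0.455, 0.89, 0.0]
contact_force: [1.5, 1.5, -1.8]
gripper_width: 0.181
```

play_rows(increments=[{"offset":[0,0,1],"twist":0,"grip":0},{"offset":[0,0,2],"twist":0,"grip":0},{"offset":[0,0,2],"twist":0,"grip":0}])

```text
time: 7.08
tool_pos: [0.434, -0.3148, 0.2374]
tool_rot: [-0.0, 0.455, 0.89, 0.0]
contact_force: [0.1, -0.4, -1.7]
gripper_width: 0.179
```

play_rows(increments=[{"offset":[0,0,1],"twist":0,"grip":0},{"offset":[0,0,1],"twist":0,"grip":0},{"offset":[0,0,1],"twist":0,"grip":0}])

```text
time: 7.33
tool_pos: [0.4341, -0.3148, 0.2366]
tool_rot: [-0.0, 0.455, 0.89, 0.0]
contact_force: [-0.2, 0.3, -2.3]
gripper_width: 0.177
```

play_rows(increments=[{"offset":[0,0,0.5],"twist":0,"grip":0},{"offset":[0,0,1],"twist":0,"grip":0},{"offset":[0,0,1],"twist":0,"grip":0}])

```text
time: 7.58
tool_pos: [0.4342, -0.3149, 0.2358]
tool_rot: [0.0, 0.455, 0.89, -0.0]
contact_force: [0.8, -0.1, -2.4]
gripper_width: 0.176
```

play_rows(increments=[{"offset":[0,0,0.5],"twist":0,"grip":0},{"offset":[0,0,0.5],"twist":0,"grip":0},{"offset":[0,0,0.5],"twist":0,"grip":0}])

```text
time: 7.83
tool_pos: [0.4343, -0.315, 0.2358]
tool_rot: [0.0, 0.455, 0.89, -0.0]
contact_force: [0.2, 0.3, 2.1]
gripper_width: 0.176
```

play_rows(increments=[{"offset":[0,0,0],"twist":0,"grip":0.4},{"offset":[0,0,0],"twist":0,"grip":0.6},{"offset":[0,0,0],"twist":0,"grip":0.8},{"offset":[0,0,0],"twist":0,"grip":0.8},{"offset":[0,0,0],"twist":0,"grip":0.8}])

```text
time: 8.25
tool_pos: [0.4342, -0.3149, 0.2352]
tool_rot: [0.0, 0.455, 0.89, -0.0]
contact_force: [0.5, -0.3, 0.9]
gripper_width: 0.796
```

play_rows(increments=[{"offset":[0,0,-20],"twist":0,"grip":0.8},{"offset":[0,0,-50],"twist":0,"grip":0.8},{"offset":[0,0,-85],"twist":0,"grip":0.8},{"offset":[0,0,-120],"twist":0,"grip":0.8},{"offset":[0,0,-150],"twist":0,"grip":0.8}])

```text
time: 8.67
tool_pos: [0.4341, -0.3148, 0.3877]
tool_rot: [0.001, 0.455, 0.89, -0.0]
contact_force: [1.0, -0.3, 1.4]
gripper_width: 0.8
```

Run:
```python
from h import *
a=manip.grab_frame("scene")
for c in("scene",):
  for q in("mirror","lid_handle","lid_hinge"):
    for r in manip.tip_of(q,c):print(q,r["p"],w(c,r["xyz"]).round(3))
s=manip.state();print(s["time"],s["tool_pos"].round(4),s["tool_rot"].round(4),s["contact_force"].round(1),s["gripper_width"])
cv2.imwrite("pics/s6.png",cv2.resize(a[110:230,180:340],(800,600)))
```

```text
mirror 0.84 [0.371 0.092 0.073]
mirror 0.79 [ 0.428 -0.314  0.072]
mirror 0.76 [0.551 0.191 0.073]
mirror 0.67 [0.716 0.19  0.065]
lid_handle 0.93 [ 0.47  -0.004  0.134]
lid_hinge 0.72 [ 0.691 -0.011  0.084]
8.8667 [ 0.4343 -0.315   0.3863] [ 1.200e-03  4.550e-01  8.905e-01 -4.000e-04] [-0.   0.4 -1.6] 0.7998133341192885
```

View pics/s6.png

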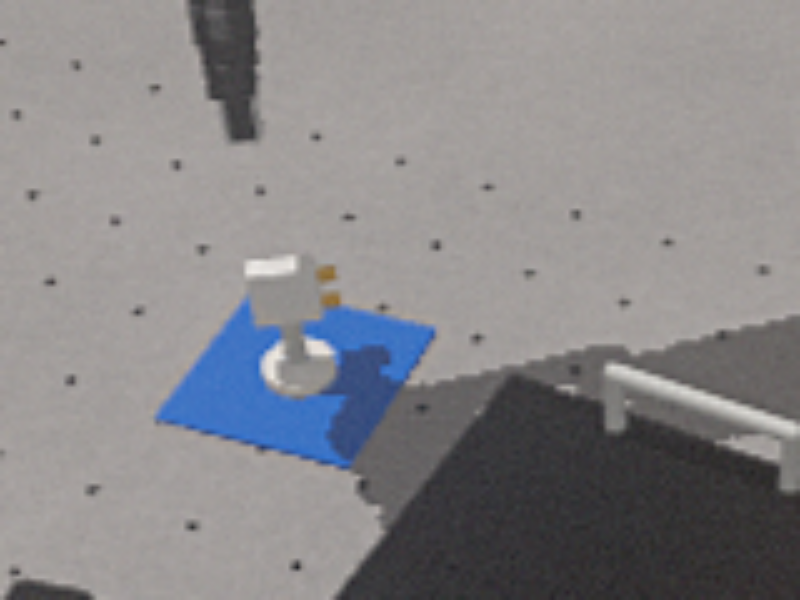

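play_rows(increments=[{"offset":[20,18,0],"twist":0.12,"grip":0.8},{"offset":[43,40,0],"twist":0.24,"grip":0.8},{"offset":[67,62,0],"twist":0.36,"grip":0.8},{"offset":[91,84,0],"twist":0.48,"grip":0.8},{"offset":[114,106,0],"twist":0.6,"grip":0.8}])

```text
time: 9.28
tool_pos: [0.4526, -0.1588, 0.3825]
tool_rot: [-0.002, 0.7, 0.714, -0.001]
contact_force: [0.1, 0.2, 0.5]
gripper_width: 0.803
```

play_rows(increments=[{"offset":[34,5,0],"twist":0.042,"grip":0.8},{"offset":[68,10,0],"twist":0.042,"grip":0.8},{"offset":[102,15,0],"twist":0.042,"grip":0.8},{"offset":[136,20,0],"twist":0.042,"grip":0.8},{"offset":[155,23,0],"twist":0.042,"grip":0.8}])

```text
time: 9.7
tool_pos: [0.4716, -0.002, 0.3826]
tool_rot: [-0.002, 0.712, 0.702, -0.001]
contact_force: [0.3, -0.5, -0.4]
gripper_width: 0.799
```

play_rows(increments=[{"offset":[0,0,0],"twist":0,"grip":0.8},{"offset":[0,0,0],"twist":0,"grip":0.8}])

```text
time: 9.87
tool_pos: [0.4718, -0.0041, 0.383]
tool_rot: [-0.001, 0.712, 0.702, -0.001]
contact_force: [0.0, -0.6, 1.3]
gripper_width: 0.798
```

Run:
```python
from h import *
P=[]
for i in range(4):
    s=manip.state();P.append(np.r_[s["tool_pos"],s["tool_rot"]]);
    manip.grab_frame("top");r=manip.tip_of("lid_handle","top");print([w("top",k["xyz"]).round(3) for k in r[:1]])
print(np.mean(P,0).round(4),s["time"],s["contact_force"])
```

```text
[array([ 0.711, -0.315,  0.018])]
[array([ 0.708, -0.315,  0.019])]
[]
[]
[ 4.720e-01 -5.300e-03  3.840e-01 -7.000e-04  7.129e-01  7.013e-01
 -7.000e-04] 10.1667 [-0.18948306  0.72283846 -0.22371732]
```

play_rows(increments=[{"offset":[0,0,30],"twist":0,"grip":0.8},{"offset":[0,0,60],"twist":0,"grip":0.8},{"offset":[0,0,82],"twist":0,"grip":0.8},{"offset":[0,0,93],"twist":0,"grip":0.8},{"offset":[0,0,93],"twist":0,"grip":0.8}])

```text
time: 10.68
tool_pos: [0.4711, -0.0049, 0.2892]
tool_rot: [-0.002, 0.713, 0.701, -0.002]
contact_force: [-0.1, 1.3, -0.4]
gripper_width: 0.798
```

Run:
```python
from h import *
a=manip.grab_frame("scene")
s=manip.state();print(s["time"],s["tool_pos"].round(4),s["contact_force"].round(1))
cv2.imwrite("pics/s7.png",cv2.resize(a[130:250,240:400],(800,600)))
```

```text
10.7333 [ 0.4719 -0.005   0.2913] [-0.3  0.9  0.9]
```

View pics/s7.png

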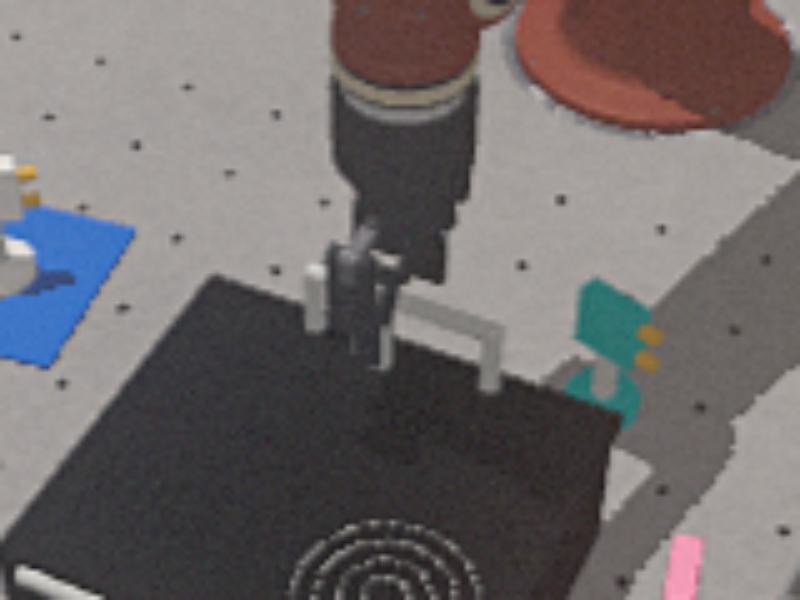

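play_rows(increments=[{"offset":[0,0,0],"twist":0,"grip":0},{"offset":[0,0,0],"twist":0,"grip":0},{"offset":[0,0,0],"twist":0,"grip":0},{"offset":[0,0,0],"twist":0,"grip":0},{"offset":[0,0,0],"twist":0,"grip":0}])

```text
time: 11.15
tool_pos: [0.4717, -0.0048, 0.293]
tool_rot: [-0.001, 0.713, 0.702, -0.002]
contact_force: [-4.5, -0.4, 7.8]
gripper_width: 0.118
```

play_rows(increments=[{"offset":[0,0,0],"twist":0,"grip":0},{"offset":[0,0,0],"twist":0,"grip":0},{"offset":[0,0,0],"twist":0,"grip":0},{"offset":[0,0,0],"twist":0,"grip":0}])

```text
time: 11.48
tool_pos: [0.4717, -0.0048, 0.2931]
tool_rot: [-0.001, 0.713, 0.702, -0.001]
contact_force: [-8.7, -0.3, 7.4]
gripper_width: 0.114
```

Run:
```python
from h import *
s=manip.state();print(s["time"],s["tool_pos"].round(4),s["contact_force"].round(1),s["gripper_width"])
r,a=.2241,np.arctan2(52,218)
for t in np.r_[np.arange(0,.96,.06),.7,.75]:
    print(round(t,2),np.round(1000*np.array([r*np.cos(a)-r*np.cos(a+t),r*np.sin(a+t)-r*np.sin(a)]),1))
```

```text
11.4833 [ 0.4717 -0.0048  0.2931] [-8.7 -0.3  7.4] 0.11368017072487543
0.0 [0. 0.]
0.06 [ 3.5 13. ]
0.12 [ 7.8 25.7]
0.18 [12.8 38.2]
0.24 [18.6 50.3]
0.3 [25.1 62.1]
0.36 [32.3 73.5]
0.42 [40.1 84.4]
0.48 [48.6 94.8]
0.54 [ 57.8 104.7]
0.6 [ 67.4 114. ]
0.66 [ 77.7 122.7]
0.72 [ 88.4 130.8]
0.78 [ 99.6 138.3]
0.84 [111.2 145. ]
0.9 [123.2 151.1]
0.7 [ 84.8 128.2]
0.75 [ 93.9 134.6]
```

play_rows(increments=[{"offset":[0,1,-4],"twist":0,"grip":0},{"offset":[0,3.5,-13],"twist":0,"grip":0},{"offset":[0,5.5,-19.5],"twist":0,"grip":0},{"offset":[0,7.8,-25.7],"twist":0,"grip":0}])

```text
time: 11.82
tool_pos: [0.4792, -0.005, 0.3178]
tool_rot: [-0.002, 0.713, 0.701, -0.002]
contact_force: [-8.4, -0.3, -0.2]
gripper_width: 0.115
```

Run:
```python
from h import *
s=manip.state();print(s["time"],s["tool_pos"].round(4),s["contact_force"].round(1),s["ft_torque"].round(2),s["gripper_width"])
```

```text
11.8167 [ 0.4792 -0.005   0.3178] [-8.4 -0.3 -0.2] [-0.18  1.53  0.04] 0.11546613178074351
```

play_rows(increments=[{"offset":[0,5,-12.5],"twist":0,"grip":0},{"offset":[0,10.8,-24.6],"twist":0,"grip":0},{"offset":[0,17.3,-36.4],"twist":0,"grip":0},{"offset":[0,24.5,-47.8],"twist":0,"grip":0},{"offset":[0,32.3,-58.7],"twist":0,"grip":0}])

```text
time: 12.23
tool_pos: [0.5111, -0.0055, 0.3777]
tool_rot: [-0.003, 0.713, 0.701, -0.004]
contact_force: [-13.6, -0.7, 6.3]
gripper_width: 0.119
```

Run:
```python
from h import *
a=manip.grab_frame("scene")
s=manip.state();print(s["time"],s["tool_pos"].round(4),s["contact_force"].round(1),s["ft_torque"].round(2),s["gripper_width"])
for q in("mirror","lid_handle"):
    for r in manip.tip_of(q,"scene"):print(q,r["p"],w("scene",r["xyz"]).round(3))
cv2.imwrite("pics/s8.png",cv2.resize(a[100:300,200:440],(720,600)))
```

```text
12.2833 [ 0.5127 -0.0055  0.3811] [-15.8   0.1  10.8] [-0.02  2.64  0.02] 0.11659217025222342
mirror 0.87 [0.716 0.189 0.067]
mirror 0.72 [0.55  0.193 0.069]
mirror 0.68 [0.371 0.09  0.071]
mirror 0.61 [ 0.43  -0.318  0.075]
lid_handle 0.95 [ 0.509 -0.004  0.215]
```

View pics/s8.png

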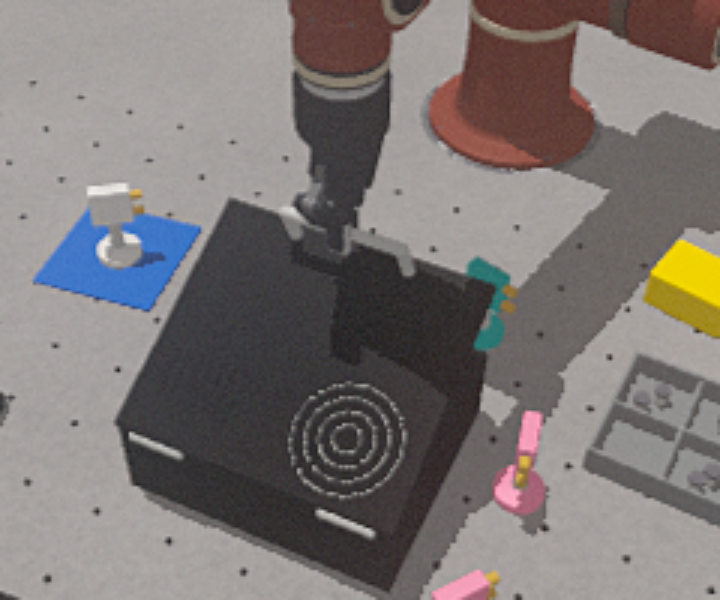

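play_rows(increments=[{"offset":[0,6,-12],"twist":0,"grip":0},{"offset":[0,14.7,-22.3],"twist":0,"grip":0},{"offset":[0,24.3,-31.6],"twist":0,"grip":0},{"offset":[0,34.6,-40.3],"twist":0,"grip":0},{"offset":[0,45.3,-48.4],"twist":0,"grip":0}])

```text
time: 12.8
tool_pos: [0.5578, -0.0062, 0.4269]
tool_rot: [-0.0, 0.713, 0.701, -0.001]
contact_force: [-9.2, -0.4, 7.1]
gripper_width: 0.116
```

Run:
```python
from h import *
a=manip.grab_frame("scene")
s=manip.state();print(s["time"],s["tool_pos"].round(4),s["contact_force"].round(1),s["ft_torque"].round(2),s["gripper_width"])
for q in("lid_handle",):
    for r in manip.tip_of(q,"scene"):print(q,r["p"],w("scene",r["xyz"]).round(3))
```

```text
12.85 [ 0.5595 -0.0063  0.4291] [-0.6 -0.5  2.1] [-0.05  0.52  0.07] 0.11207903018423777
lid_handle 0.79 [ 0.554 -0.009  0.265]
```

play_rows(increments=[{"offset":[0,9,-6.5],"twist":0,"grip":0},{"offset":[0,20,-13],"twist":0,"grip":0},{"offset":[0,31,-18.5],"twist":0,"grip":0},{"offset":[0,41,-23],"twist":0,"grip":0},{"offset":[0,47,-25.5],"twist":0,"grip":0}])

```text
time: 13.32
tool_pos: [0.6051, -0.007, 0.454]
tool_rot: [0.002, 0.713, 0.701, 0.001]
contact_force: [-4.5, -1.1, 8.0]
gripper_width: 0.109
```

play_rows(increments=[{"offset":[0,0,0],"twist":0,"grip":0},{"offset":[0,0,0],"twist":0,"grip":0},{"offset":[0,0,0],"twist":0,"grip":0}])

```text
time: 13.57
tool_pos: [0.6046, -0.007, 0.4538]
tool_rot: [0.002, 0.713, 0.701, 0.001]
contact_force: [-4.4, -1.2, 7.5]
gripper_width: 0.111
```

Run:
```python
from h import *
a=manip.grab_frame("scene")
s=manip.state();print(s["time"],s["tool_pos"].round(4),s["contact_force"].round(1),s["ft_torque"].round(2),s["gripper_width"])
for q in("lid_handle","lid_hinge"):
  for c in("scene","top"):
    if c=="top": manip.grab_frame(c)
    for r in manip.tip_of(q,c):print(q,c,r["p"],w(c,r["xyz"]).round(3))
cv2.imwrite("pics/s9.png",cv2.resize(a[100:300,200:440],(720,600)))
```

```text
13.6167 [ 0.6045 -0.007   0.4538] [-4.2 -0.9  7.8] [-0.12  0.71  0.  ] 0.1118591143959119
lid_handle scene 0.89 [ 0.606 -0.005  0.293]
lid_handle top 0.64 [ 0.608 -0.008  0.292]
lid_hinge scene 0.56 [ 0.691 -0.01   0.082]
lid_hinge scene 0.53 [ 0.605 -0.008  0.291]
```

View pics/s9.png

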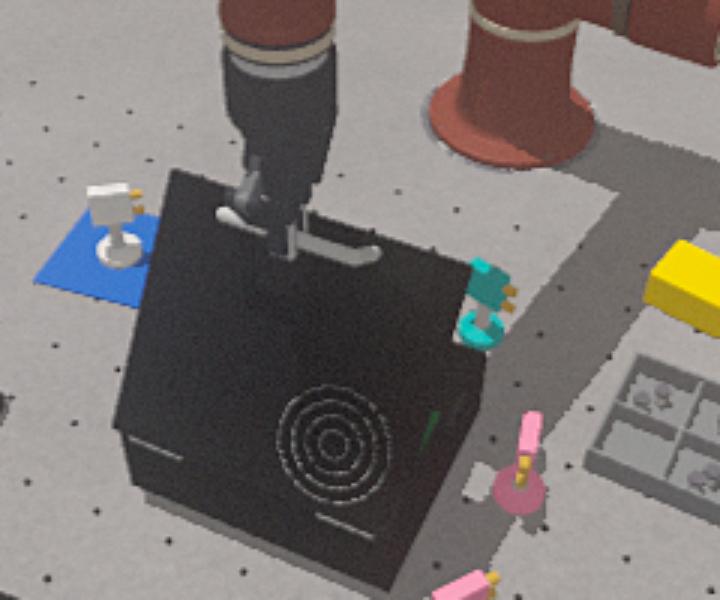

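play_rows(increments=[{"offset":[0,-9,4],"twist":0,"grip":0},{"offset":[0,-21,10],"twist":0,"grip":0},{"offset":[0,-32,16.5],"twist":0,"grip":0},{"offset":[0,-42,23],"twist":0,"grip":0},{"offset":[0,-47,26.5],"twist":0,"grip":0}])

```text
time: 14.33
tool_pos: [0.5568, -0.0062, 0.4261]
tool_rot: [0.001, 0.713, 0.701, 0.001]
contact_force: [-3.7, -0.4, 8.1]
gripper_width: 0.112
```

play_rows(increments=[{"offset":[0,0,0],"twist":0,"grip":0},{"offset":[0,0,0],"twist":0,"grip":0},{"offset":[0,0,0],"twist":0,"grip":0},{"offset":[0,0,0],"twist":0,"grip":0}])

```text
time: 14.67
tool_pos: [0.5574, -0.0062, 0.4267]
tool_rot: [0.001, 0.713, 0.701, 0.001]
contact_force: [-4.5, -1.4, 6.3]
gripper_width: 0.113
```

Run:
```python
from h import *
a=manip.grab_frame("scene")
for q in("lid_handle","lid_hinge","mirror","jar_mid","carton_mid","mouse_mid"):
  for c in("scene","top"):
    if c=="top": manip.grab_frame(c)
    for r in manip.tip_of(q,c):print(q,c,r["p"],w(c,r["xyz"]).round(3))
s=manip.state();print(s["time"],s["tool_pos"].round(4),s["contact_force"].round(1),np.abs(s["joint_vel"]).max(),s["gripper_width"])
cv2.imwrite("pics/s10.png",cv2.resize(a[100:300,170:440],(810,600))[:,:800])
```

```text
lid_handle scene 0.72 [ 0.555 -0.007  0.263]
lid_handle top 0.97 [ 0.56  -0.006  0.264]
lid_hinge scene 0.66 [ 0.69  -0.013  0.082]
mirror scene 0.82 [0.551 0.19  0.071]
mirror scene 0.81 [0.716 0.187 0.071]
mirror scene 0.8 [ 0.429 -0.317  0.07 ]
mirror scene 0.69 [0.372 0.095 0.071]
mirror top 0.8 [0.548 0.191 0.075]
mirror top 0.57 [ 0.437 -0.315  0.079]
mirror top 0.52 [0.713 0.19  0.075]
mirror top 0.47 [0.376 0.096 0.068]
jar_mid scene 0.91 [0.689 0.343 0.037]
jar_mid top 0.64 [0.69  0.345 0.039]
jar_mid top 0.33 [ 0.435 -0.318 -0.002]
carton_mid scene 0.67 [0.234 0.282 0.021]
carton_mid top 0.56 [0.235 0.286 0.024]
mouse_mid scene 0.66 [ 0.714 -0.32   0.022]
mouse_mid top 0.85 [ 0.711 -0.316  0.018]
mouse_mid top 0.3 [ 0.579 -0.004 -0.002]
15.6167 [ 0.5575 -0.0062  0.4267] [-3.4 -0.6  7.4] 0.00254426965211299 0.11324771868248452
```

View pics/s10.png

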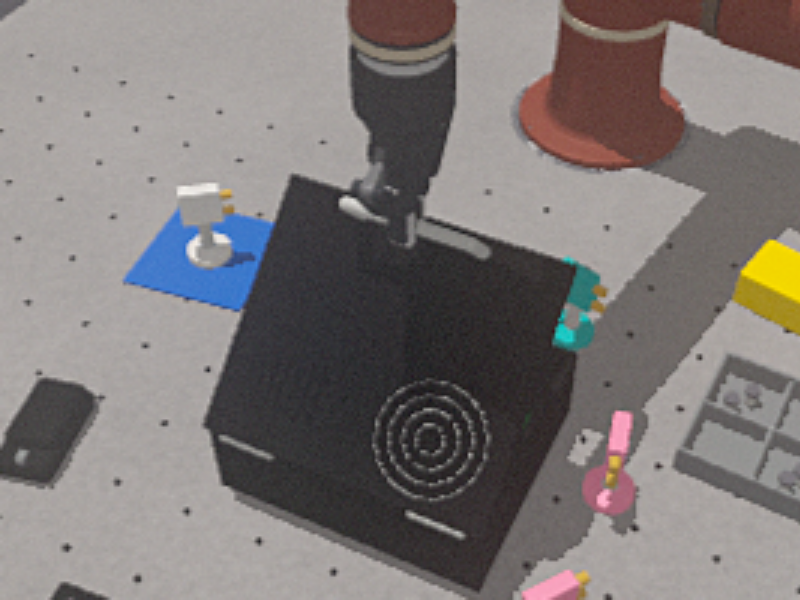

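```bash
python3 -c "
from plant import manip;print(manip.job_done());s=manip.state();print(s['time'],s['tool_pos'])"
```

```text
the job is handed in; nothing more can be done
None
the job is handed in; nothing more can be done
```

I moved the aluminium mirror mount onto the blue mat and released it. I then lifted the lid by its bar past its balance point and brought it back. I handed the job in at about 15.6 s with the gripper still holding the lid; no verdict is reported.

- **Mirror mount:** it stands upright near the mat's centre. The cameras put the mirror at about (0.43, -0.316), height about 0.075 m, against a mat centre of (0.432, -0.316).
- **Lid:** it went up to about 0.945 rad and was held there for over 0.25 s. It is now at about 0.70 rad, estimated from the bar's position in the cameras and from the arm's position (0.69 and 0.71). The arm is still (joint speeds below 0.003 rad/s) and gripping, with about 8 N at the wrist.
- **Bystanders:** the mouse, jar and yellow box were measured within about 10 mm of where they started, which is close to the measuring noise.

**Checks that disagreed or failed:**
- While I raised the lid, the bar pushed outward on the gripper with up to about 19 N, so I moved the path out by 3 mm.
- The top camera could not find the bar while the gripper was above it.

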